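# Stow the pick tray under the perforated shelf

## Robot

A 6-joint arm with a two-finger parallel gripper is mounted at the origin on the work surface. World frame = base frame: x ahead of the robot, y to its left, z up, the work surface at z = 0. Lengths are in m, angles in rad, forces in N, time in s.
With the tool pointing down it reaches from about 0.25 to 0.775 m from the base axis. Payload 4 kg.
Tool frame: the origin (TCP) lies at the very end of the fingers, on their centre line; the grasp point (between the pads) lies 19 mm behind it (robot.tcp_to_grasp is the distance from the TCP to the grasp point, in m); z points along the fingers, y is the line along which they close (so a half turn about z gives the same grasp; the last joint's range is limited). The gripper opens to 94 mm and grips with 3 to 60 N. Pads are 16 mm wide; open, the fingers measure 119 mm over their backs; the gripper's body (75 mm by 177 mm) begins 78 mm behind the grasp point.
Start: joints at [-1.215, 0.087, 1.371, -0, 1.684, -0.103], TCP at [0.244, -0.493, 0.206] pointing down, gripper open.
Joint ranges: [-3.1, 3.1], [-0.76, 2.03], [0.27, 2.55], [-1.08, 4.22], [0.17, 2.65], [-2.57, 2.57]. Speed limits (rad/s): [2.79, 2.79, 3.14, 3.14, 3.14, 3.14].

## Interface

Orientations are given as [roll, pitch, yaw] about the fixed x, y, z axes, in that order (R = Rz(yaw) Ry(pitch) Rx(roll)).
In Python, from bench import robot, cams, probe_bus gives the robot as it stands (robot), with the cameras (cams) and the readings (probe_bus).
- The arm moves only by the tool send_path, called after "Call:" by a JSON object that holds its "method" and its "body". Schema: {"type":"object","properties":{"plan":{"type":"array","items":{"type":"object","properties":{"aperture":{"type":"number"},"sx":{"type":"number"},"sy":{"type":"number"},"sz":{"type":"number"},"rz":{"type":"number"}},"additionalProperties":false,"required":["aperture"]},"minItems":1,"maxItems":20},"only":{"type":"string"},"quiet":{"type":"boolean"},"lines":{"type":"string"}},"required":["plan"],"additionalProperties":false}. plan is a list of rows, 1 to 20 of them, each an object with the fields aperture (the finger opening in m), sx, sy, sz (the shift in normalised numbers (1 is 0.2 m)), rz (a turn about the tool's z in a scale on which 1.0 is 45 degrees); a field left out counts as zero (the opening has to be given); each row shifts and turns the commanded pose from where the row before left it, along the tool's axes as they then stand; what a row does not reach is not made up. A row lasts 1/12 s, in which the tool goes at most 0.0417 m and 0.125 rad, less where a joint would pass 70% of its speed; a pose out of reach is approached as far as the arm can. The fingers move at their own pace and stop on an object; the grip force is fixed at half the most. Time passes only in rows, so rows that do not move let the fingers close. The tool returns the time, the measured TCP pose, the force, the opening and the grip force at its end. only (a regular expression) keeps the lines of the reply that match it, lines (a string "A,B") keeps lines A to B, and quiet returns only ok. Input that does not fit is refused with a message, and nothing moves.
- probe_bus.get_obs(): the state, without advancing time (a new reading comes with each control period).
- cams.snapshot(name): name is "side" or "top"; returns a dict with "color" (384x512x3 uint8, blue, green, red), "fx", "fy", "cx", "cy" (pixels), "k1" (the pictures are not rectified: a ray, as slopes to the right and down, at radius r is drawn at 1 + k1 r^2 times it, then the intrinsics apply), "extrinsics" (4x4, takes a point from world to camera coordinates). Camera axes: x right, y down, z forward; pixel columns grow to the right and rows downward; lengths in m; the calibration is good to about 2 mm. A picture is of the moment at which its call begins. There is no depth.
- robot.close_job(): hands the job in; it is judged then, once.
The state is a dict: "time": time; "joint_positions": joint angles; "qvel": joint speeds; "joint_torque": joint torques, N m; "tool_pos": TCP position; "ee_rot": TCP orientation; "wrist_force": force on the tool from outside, world axes, zero at the start; "wrist_torque": the same for the moment, N m; "width": finger opening in m; "finger_force": force on a finger pad.
Only numpy, scipy, OpenCV 4.12 (cv2) and the standard library are available. Lean on these libraries where they do the work, as an engineer would, in place of code of your own. Each camera call takes 0.05 s, during which the arm holds its last target. There are 200 camera calls.

## Task

Draw the tray of cocktail picks out from under the dispenser stand, set it down in the open between the stand and the white perforated shelf and let go of it there. Then take it by its brass handle and slide it straight in under the middle of the shelf, handle outward, until the whole wooden body is under cover and only the handle sticks out, without knocking the tray against shelf or stand; last, push the red-knobbed keeper arm over its centre so that it drops across behind the end of the handle. Leave the other barware where it is and keep the tray level.

Things in the scene. Friction and masses are not known exactly. Their poses are not given: they have to be found in the camera images.
- tray: Low open dark-wood tray of cocktail picks, body 64 (its x) x 110 (its y) x 34 mm high, walls 5 mm, about 0.25 kg, flat on the trolley top. Origin: centre of the body's underside. +y points to its plain nose end, -y to its brass handle. It starts with the handle under the dispenser stand and most or all of the body sticking out
- tray_grip (a point): point to pinch the tray's handle at, 110 mm behind (-y of) the tray's origin, 22 mm above its underside; turns with the tray. The handle is an upright brass fin, 12 mm thick in the tray's x, from 4 to 38 mm above the underside, running from the back wall (y = -55 mm) to y = -130 mm
- tray_tail (a point): end of the tray's handle, 130 mm behind the tray's origin, 22 mm above its underside
- tray_back (a point): foot of the tray body's back wall (handle side), 55 mm behind the tray's origin
- tray_nose (a point): foot of the tray body's nose end, 55 mm ahead of the tray's origin
- riser: White perforated metal shelf, fixed; plate 240 (x) x 200 (y) mm, underside 60, top 64 mm above the trolley top, four 12 mm legs at x = +-110, y = +-90 mm. Origin: centre of its footprint, on the trolley top. The mouth to slide the tray into is its -y side, front edge at y = -100 mm. Carafe and tumbler stand on its inner (+y) half
- keeper_hinge (a point): hinge axis of the keeper, at x = +100, y = -195 mm of the shelf (in front of its mouth, beside the tray's path), 26 mm up, between two cheeks 36 mm high and 33 mm over both in y; a flat strip 4 mm high joins it to the shelf's leg. Axes as the shelf's
- keeper (a joint): weighted keeper arm: steel rod 10 mm thick, 125 mm long, red ball at its end, 0.11 kg; swings in the plane y = -195 mm of the shelf. 0 rad (start): leans 30 degrees outward (to shelf +x). Grows as it swings to shelf -x; upright at 0.52, then falls by itself to its stop at 2.06, level across the mouth 30 mm up, behind the handle's end. Under 1 N at the knob moves it
- keeper_knob (a point): centre of the keeper's red ball knob (28 mm); at the start 62 mm outward of the hinge (riser x = +162 mm) and 134 mm above the trolley top
- stand: Steel bridge stand with the wooden push dispenser of picks on it, fixed. Plate 150 (x) x 120 (y) mm, underside 60, top 65 mm above the trolley top; side walls 5 mm thick at x = +-72 mm. The tray comes out at its +y side, edge at y = +60 mm. Dispenser 85 x 70 mm from y = -55 to +15 mm, up to 207 mm high. Origin: centre of its footprint, on the trolley top
- carafe: empty glass carafe, 84 mm wide, 180 mm tall, on the shelf; leave it. Origin: centre of its underside
- tumbler: green glass tumbler, 68 mm wide, 85 mm tall, on the shelf; leave it. Origin: centre of its underside
- spoon: steel bar spoon, 240 mm, lying at the far edge; leave it
- strainer: hawthorne strainer, 80 mm disc with flat handle; leave it
- squeezer: red silicone citrus squeezer, 76 mm wide, 62 mm tall; leave it
- jigger: copper jigger, 46 mm wide, 85 mm tall; leave it
- bitters: small amber bottle, 48 mm wide, 130 mm tall; leave it

How it is judged:
On the way, in this order (a step that is already met when the one before it is completed fails the run):
1. the tray lies let go in the open: handle clear of the stand, nose not yet under the shelf (y of tray_tail in the frame of stand above 0.06 m and y of tray_nose in the frame of riser below -0.1 m and contact force between the fingers and tray below 0.1 N and height (world z) of tray below 0.005 m and linear speed of tray below 0.03 m/s), for 0.2 s.
2. the tray's body is wholly under the shelf with the keeper still swung outward (y of tray_back in the frame of riser above -0.101 m and y of tray_tail in the frame of riser below -0.12 m and x of tray_back in the frame of riser between -0.03 and 0.03 m and x of tray_tail in the frame of riser between -0.03 and 0.03 m and angle between the y axis of tray and the y axis of riser, either way round below 0.2 rad and height (world z) of tray below 0.005 m and angle between tray's own z axis and vertical below 0.06 rad and linear speed of tray below 0.03 m/s and value of joint keeper below 0.5 rad), for 0.2 s.
At the end, for the whole second after the job is handed in: Tray flat and at rest, back wall at most 1 mm out from under the shelf's front edge, handle end 20 mm or more out of it, back and handle end within 30 mm of the mouth's middle, square within 0.2 rad; keeper over at its inner stop (above 1.95 rad) (y of tray_back in the frame of riser above -0.101 m and y of tray_tail in the frame of riser below -0.12 m and x of tray_back in the frame of riser between -0.03 and 0.03 m and x of tray_tail in the frame of riser between -0.03 and 0.03 m and angle between the y axis of tray and the y axis of riser, either way round below 0.2 rad and height (world z) of tray below 0.005 m and angle between tray's own z axis and vertical below 0.06 rad and linear speed of tray below 0.03 m/s and value of joint keeper above 1.95 rad); the robot touches nothing.
It fails at once if the tray is knocked against the shelf or its keeper (over 3 N) (contact force between tray and riser above 3 N).
It fails at once if the tray is knocked against the dispenser stand (over 3 N) (contact force between tray and stand above 3 N).
It fails at once if the tray is tipped more than 0.35 rad (angle between tray's own z axis and vertical above 0.35 rad).
It fails at once if other barware is moved more than 30 mm (distance of any of carafe, tumbler, spoon, strainer, squeezer, jigger, bitters from where it was at the start of the episode above 0.03 m).
It also fails if it takes over 67 s, if anything falls off the work surface, if the arm or the gripper's body presses on something with over 40 N, if the wrist force passes 120 N, or if a joint passes its speed limit or range.

## Working session

There is one attempt and no reset: what is moved stays moved. The work goes in short steps, Python scripts to look and compute and a tool call to move; the robot and the scene stay as the last step left them, time stands still between calls to the robot, and variables do not carry over. Pictures are saved under pics/ and viewed, at most 10 in all, crops included, and the job is handed in when it is done.

```bash
ls; mkdir -p pics
```

Create h.py:
```python
import numpy as np, cv2
from bench import robot, cams, probe_bus
def ray(s,uv):
    # world origin and direction of pixel
    K=np.array([[s['fx'],0,s['cx']],[0,s['fy'],s['cy']],[0,0,1]])
    n=cv2.undistortPoints(np.array([[uv]],float),K,np.array([s['k1'],0,0,0,0.]))[0,0]
    T=np.array(s['extrinsics']);R=T[:3,:3];t=T[:3,3]
    return -R.T@t, R.T@np.array([n[0],n[1],1])
def onz(s,uv,z):
    o,d=ray(s,uv); return (o+d*(z-o[2])/d[2]).round(4)
def tri(s1,u1,s2,u2):
    o1,d1=ray(s1,u1);o2,d2=ray(s2,u2)
    a=np.linalg.lstsq(np.c_[d1,-d2],o2-o1,rcond=None)[0]
    p=o1+a[0]*d1;q=o2+a[1]*d2
    return ((p+q)/2).round(4),np.linalg.norm(p-q).round(4)
def px(s,p):
    T=np.array(s['extrinsics']);c=T[:3,:3]@np.array(p)+T[:3,3]
    x,y=c[:2]/c[2];k=1+s['k1']*(x*x+y*y)
    return np.array([s['fx']*x*k+s['cx'],s['fy']*y*k+s['cy']]).round(1)
```

Run:
```python
from h import *
import pickle
S={n:cams.snapshot(n) for n in("side","top")}
pickle.dump(S,open('s0.pkl','wb'))
for n in S:
    cv2.imwrite(f'pics/{n}0.png',cv2.resize(S[n]['color'],(800,600),interpolation=cv2.INTER_CUBIC)); print(n,S[n]['k1'],S[n]['fx'],np.array(S[n]['extrinsics']).round(3).tolist())
o=probe_bus.get_obs(); print(o['time'],o['tool_pos'],o['ee_rot'],o['width'])
```

```text
bench.py
pics
side -0.05251607975286982 438.9369373121813 [[0.909, 0.416, 0.019, -0.526], [0.257, -0.524, -0.812, -0.032], [-0.328, 0.743, -0.583, 1.589], [0.0, 0.0, 0.0, 1.0]]
top -0.020480128240508273 368.83203578317597 [[0.013, -1.0, -0.002, 0.034], [-0.996, -0.013, -0.09, 0.581], [0.09, 0.003, -0.996, 1.071], [0.0, 0.0, 0.0, 1.0]]
0.1 [ 0.24341236 -0.49266323  0.20443949] [-3.13965034e+00 -1.66333803e-04  4.58822201e-01] 0.09379513907247597
```

View pics/top0.png

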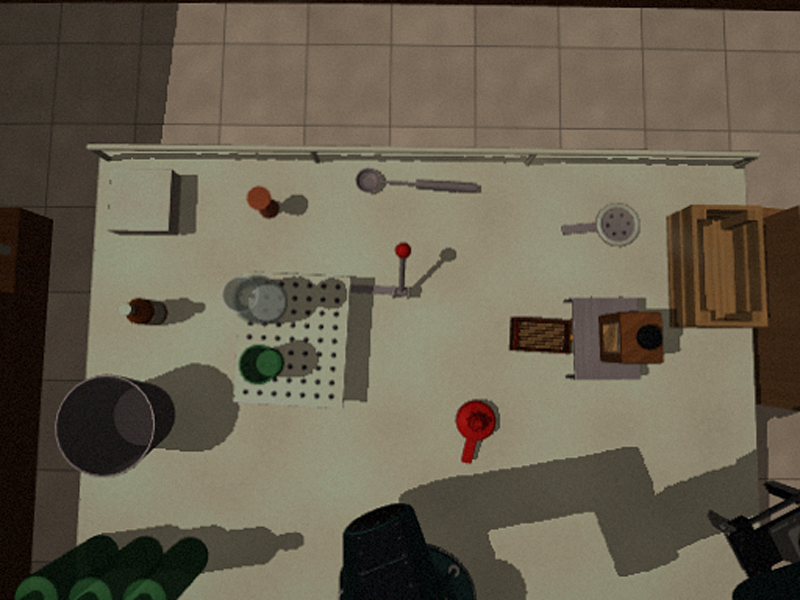

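View pics/side0.png

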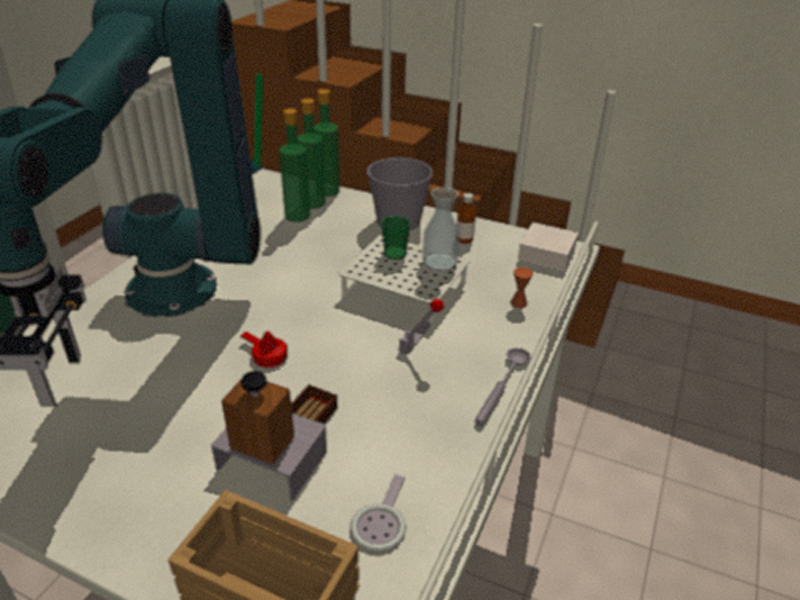

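The top view shows the tray body at about (540,335) of 800x600, with its handle hidden under the stand (edge at u≈572). The shelf's front edge runs from (350,275) to (344,406), and the knob is at (402,250). I'll crop in for the corners and measure the tray and knob by colour.

Run:
```python
from h import *
import pickle
S=pickle.load(open('s0.pkl','rb'));t=S['top'];s=S['side']
im=t['color']
a=cv2.resize(im[165:270,140:275],None,fx=2.9*1,fy=2.9,interpolation=cv2.INTER_CUBIC)
b=cv2.resize(im[165:270,315:450],None,fx=2.9,fy=2.9,interpolation=cv2.INTER_CUBIC)
o=np.hstack([a,b]);o=np.clip(o.astype(float)*1.0,0,255).astype(np.uint8);print(o.shape)
cv2.imwrite('pics/crop0.png',o)
def blob(img,box,red):
    hsv=cv2.cvtColor(img,cv2.COLOR_BGR2HSV);m=np.zeros(img.shape[:2],np.uint8);x0,y0,x1,y1=box
    h=hsv[y0:y1,x0:x1]
    m[y0:y1,x0:x1]=((((h[...,0]<8)|(h[...,0]>172))&(h[...,1]>170)&(h[...,2]>90)) if red else (h[...,2]<110)&(h[...,1]>100)&(h[...,0]<25))*255
    c=max(cv2.findContours(m,0,2)[0],key=cv2.contourArea);return c
kt=blob(im,(245,150,270,170),1);ks=blob(s['color'],(270,188,288,202),1)
c=[np.array(cv2.minEnclosingCircle(k)[0]) for k in(kt,ks)];print('knob px',c,[cv2.contourArea(k) for k in (kt,ks)],tri(t,c[0],s,c[1]), onz(t,c[0],.134))
tr=blob(im,(320,195,364,232),0);r=cv2.minAreaRect(tr);bp=cv2.boxPoints(r);print(r)
for p in bp: print(p.round(1),onz(t,p,.034))
```

```text
(304, 784, 3)
knob px [array([256.85482788, 159.9193573 ]), array([279.5       , 194.69999695])] [40.0, 33.0] (array([0.642 , 0.0392, 0.1339]), np.float64(0.0019)) [0.6411 0.0388 0.134 ]
((344.77410888671875, 213.8396759033203), (37.69953918457031, 21.43353843688965), 3.3664608001708984)
[325.3 223.4] [ 0.4719 -0.1642  0.034 ]
[326.6 202. ] [ 0.5347 -0.1681  0.034 ]
[364.2 204.2] [ 0.5295 -0.2791  0.034 ]
[363.  225.6] [ 0.4667 -0.2746  0.034 ]
```

View pics/crop0.png

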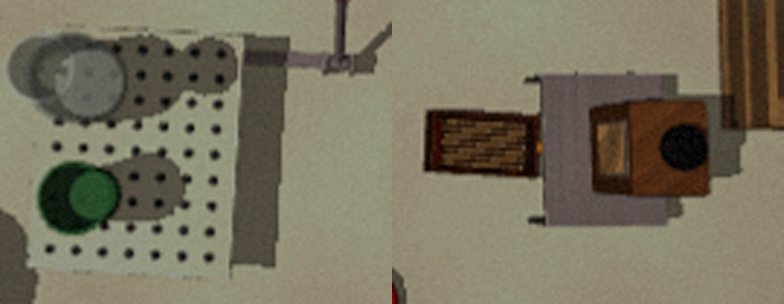

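Run:
```python
from h import *
import pickle
S=pickle.load(open('s0.pkl','rb'));t=S['top']
P={}
for n,u,z in [('shelfFront+x',(224.1,177.4),.064),('shelfFront-x',(219.7,260.2),.064),('shelfBack-x',(140+30/2.9,165+264/2.9),.064),('hinge',(140+340/2.9,165+63/2.9),.036),
 ('standF+x',(367.2,190.5),.065),('standF-x',(366.5,242.2),.065),('standB-x',(410,242.6),.065)]:
    P[n]=onz(t,u,z);print(n,P[n])
a,b=P['shelfFront+x'],P['shelfFront-x'];d=a-b;L=np.hypot(*d[:2]);print('front len',L,'yaw',np.arctan2(d[1],d[0]))
yaw=np.arctan2(d[1],d[0]);ex=np.array([np.cos(yaw),np.sin(yaw)]);ey=np.array([-ex[1],ex[0]])
m=(a+b)[:2]/2;O=m+.1*ey;print('front mid',m,'origin',O,'knob pred',O+.162*ex-.195*ey,'hinge pred',O+.1*ex-.195*ey)
d=P['standF+x']-P['standF-x'];print('stand len',np.hypot(*d[:2]),'yaw',np.arctan2(d[1],d[0]))
```

```text
shelfFront+x [0.6004 0.1325 0.064 ]
shelfFront-x [0.365  0.1402 0.064 ]
shelfBack-x [0.3738 0.337  0.064 ]
hinge [0.5772 0.0367 0.036 ]
standF+x [ 0.5677 -0.2792  0.065 ]
standF-x [ 0.4205 -0.2752  0.065 ]
standB-x [ 0.4207 -0.3992  0.065 ]
front len 0.23552590091113126 yaw -0.03269862160042953
front mid [0.4827  0.13635] origin [0.48596928 0.23629654] knob pred [0.64150759 0.03610455] hinge pred [0.57954073 0.0381315 ]
stand len 0.147254337796888 yaw -0.027167227404323188
```

Measurements agree with the known sizes: body 63x111 mm, knob height 0.1339 m, predicted knob within 3 mm. The tray centre is (0.501,-0.2215) with yaw -0.047, and the shelf front middle is (0.483,0.137) with yaw -0.033. First I turn the tool and move to above the tray, approaching from its -x side.

The rows are not in the units I measure in: shifts go in shares of 0.2 m and turns go in shares of 45 degrees. I convert before sending: -0.12 rad / 0.7854 = -0.1528.

Call:
{"method": "send_path", "body": {"plan": [{"aperture":0.094, "rz":-0.1528}, {"aperture":0.094, "rz":-0.1528}, {"aperture":0.094, "rz":-0.1528}, {"aperture":0.094, "rz":-0.1528}, {"aperture":0.094, "rz":-0.1528}, {"aperture":0.094, "rz":-0.1528}, {"aperture":0.094, "rz":-0.1528}, {"aperture":0.094, "rz":-0.1528}, {"aperture":0.094, "rz":-0.1337}, {"aperture":0.094}]}}

```text
time: 0.93
tool_pos: [0.2435, -0.4928, 0.2048]
ee_rot: [-3.141, -0.001, 1.525]
wrist_force: [-0.3, -0.6, -0.3]
width: 0.0938
finger_force: 0.0
```

Call:
{"method": "send_path", "body": {"plan": [{"aperture":0.094, "sx":0.14}, {"aperture":0.094, "sx":0.14}, {"aperture":0.094, "sx":0.14}, {"aperture":0.094, "sx":0.14}, {"aperture":0.094, "sx":0.14}, {"aperture":0.094, "sx":0.14}, {"aperture":0.094, "sx":0.14}, {"aperture":0.094, "sx":0.14}, {"aperture":0.094, "sx":0.14}, {"aperture":0.094, "sx":0.15}, {"aperture":0.094, "sy":0.15}, {"aperture":0.094, "sy":0.15}, {"aperture":0.094, "sy":0.15}, {"aperture":0.094, "sy":0.15}, {"aperture":0.094, "sy":0.15}, {"aperture":0.094, "sy":0.15}, {"aperture":0.094, "sy":0.15}, {"aperture":0.094, "sy":0.15}, {"aperture":0.094}, {"aperture":0.094}]}}

```text
time: 2.6
tool_pos: [0.4969, -0.2224, 0.2039]
ee_rot: [-3.139, -0.001, 1.523]
wrist_force: [1.1, 1.0, 0.1]
width: 0.0941
finger_force: 0.0
```

Add to h.py:
```python
def delta(x,y,z,yaw):
    "tool-axis shift and turn to a TCP target, tool down"
    o=probe_bus.get_obs();p=o['tool_pos'];w=o['ee_rot'][2]
    d=np.array([x,y,z])-p;c,s=np.cos(w),np.sin(w)
    print('tcp',p.round(4),'rpy',np.round(o['ee_rot'],3),'t',round(o['time'],2),'| tool dx dy dz turn',np.round([c*d[0]+s*d[1],s*d[0]-c*d[1],-d[2],w-yaw],4))
```

```bash
python3 -c "from h import *;delta(.5007,-.2215,.008,1.524)"
```

```text
tcp [ 0.4969 -0.2224  0.2039] rpy [-3.139e+00 -1.000e-03  1.523e+00] t 2.6 | tool dx dy dz turn [ 0.0011  0.0037  0.1959 -0.0011]
```

In the tool's units: 0.03 m / 0.2 = 0.15, 0.02 m / 0.2 = 0.1.

Call:
{"method": "send_path", "body": {"plan": [{"aperture":0.094, "sx":0.005, "sy":0.02, "sz":0.15}, {"aperture":0.094, "sz":0.15}, {"aperture":0.094, "sz":0.15}, {"aperture":0.094, "sz":0.15}, {"aperture":0.094, "sz":0.15}, {"aperture":0.094, "sz":0.1}, {"aperture":0.094, "sz":0.075}, {"aperture":0.094, "sz":0.05}, {"aperture":0.094}, {"aperture":0.094}]}}

```text
time: 3.43
tool_pos: [0.5001, -0.2221, 0.011]
ee_rot: [-3.142, 0.0, 1.523]
wrist_force: [-0.2, 0.1, 0.5]
width: 0.0941
finger_force: 0.0
```

Call:
{"method": "send_path", "body": {"plan": [{"aperture":0.06}, {"aperture":0.06}, {"aperture":0.06}, {"aperture":0.06}, {"aperture":0.06}, {"aperture":0.06}, {"aperture":0.06}, {"aperture":0.06}]}}

```text
time: 4.1
tool_pos: [0.5012, -0.2221, 0.0112]
ee_rot: [3.14, 0.001, 1.524]
wrist_force: [-0.1, 0.1, 3.0]
width: 0.0633
finger_force: 30.0
```

Gripped at 63 mm, which is the tray width. I draw it out, shifting onto the shelf's centre line once the handle is clear.

In the tool's units: 0.009 m / 0.2 = 0.045, 0.006 m / 0.2 = 0.03, -0.005 rad / 0.7854 = -0.0064.

Call:
{"method": "send_path", "body": {"plan": [{"aperture":0.06, "sx":0.025}, {"aperture":0.06, "sx":0.045}, {"aperture":0.06, "sx":0.045}, {"aperture":0.06, "sx":0.045}, {"aperture":0.06, "sx":0.045}, {"aperture":0.06, "sx":0.045}, {"aperture":0.06, "sx":0.045}, {"aperture":0.06, "sx":0.045}, {"aperture":0.06, "sx":0.045}, {"aperture":0.06, "sx":0.045, "sy":-0.015}, {"aperture":0.06, "sx":0.045, "sy":-0.02}, {"aperture":0.06, "sx":0.045, "sy":-0.02}, {"aperture":0.06, "sx":0.045, "sy":-0.02}, {"aperture":0.06, "sx":0.045, "sy":-0.02, "rz":-0.0051}, {"aperture":0.06, "sx":0.045, "sy":-0.02, "rz":-0.0064}, {"aperture":0.06, "sx":0.045, "sy":-0.02, "rz":-0.0064}, {"aperture":0.06, "sx":0.045, "sy":-0.02}, {"aperture":0.06, "sx":0.03, "sy":-0.005}, {"aperture":0.06}, {"aperture":0.06}]}}

```text
time: 5.77
tool_pos: [0.4754, -0.0638, 0.0112]
ee_rot: [3.141, -0.001, 1.539]
wrist_force: [-1.4, 0.7, 8.1]
width: 0.0639
finger_force: 30.0
```

```bash
python3 -c "from h import *;delta(.4763,-.0655,.011,1.538)"
```

```text
tcp [ 0.4754 -0.0638  0.0112] rpy [ 3.141e+00 -1.000e-03  1.539e+00] t 5.77 | tool dx dy dz turn [-0.0016  0.0009  0.0002  0.001 ]
```

Release, rise and look.

In the tool's units: -0.03 m / 0.2 = -0.15, -0.02 m / 0.2 = -0.1.

Call:
{"method": "send_path", "body": {"plan": [{"aperture":0.094}, {"aperture":0.094}, {"aperture":0.094}, {"aperture":0.094}, {"aperture":0.094}, {"aperture":0.094, "sz":-0.05}, {"aperture":0.094, "sz":-0.1}, {"aperture":0.094, "sz":-0.15}, {"aperture":0.094, "sz":-0.15}, {"aperture":0.094, "sz":-0.15}, {"aperture":0.094, "sx":-0.1, "sz":-0.1}, {"aperture":0.094, "sx":-0.15}, {"aperture":0.094, "sx":-0.15}, {"aperture":0.094, "sx":-0.15}, {"aperture":0.094}]}}

```text
time: 7.02
tool_pos: [0.4717, -0.1802, 0.1513]
ee_rot: [3.141, 0.003, 1.533]
wrist_force: [0.2, 0.2, 0.4]
width: 0.0938
finger_force: 0.0
```

Run:
```python
from h import *
t=cams.snapshot('top');s=cams.snapshot('side')
o=np.hstack([cv2.resize(t['color'][150:270,200:400],(400,240),interpolation=cv2.INTER_CUBIC),cv2.resize(s['color'][150:330,120:420],(400,240),interpolation=cv2.INTER_CUBIC)])
cv2.imwrite('pics/c1.png',cv2.resize(o,(800,240)))
```

```text
(no output)
```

View pics/c1.png

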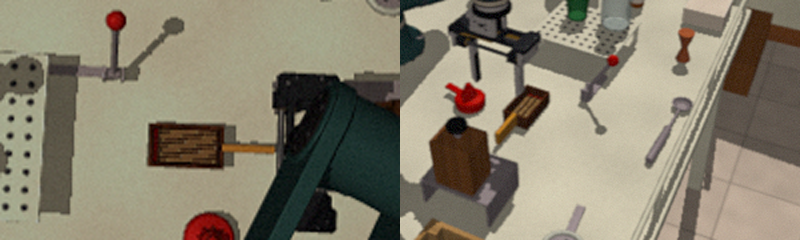

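The tray lies in the open (body at crop 148–224, handle to the right), let go. Next I measure its pose.

Add to h.py:
```python
def tray(t,x0,y0,x1,y1):
    h=cv2.cvtColor(t['color'],cv2.COLOR_BGR2HSV)[y0:y1,x0:x1]
    m=((h[...,2]<110)&(h[...,1]>100)&(h[...,0]<25)).astype(np.uint8)
    c=max(cv2.findContours(m,0,2)[0],key=cv2.contourArea)
    P=np.array([onz(t,p+[x0,y0],.034)[:2] for p in c[:,0]],np.float32)
    r=cv2.minAreaRect(P);print('tray top rect',r)
    return r
```

Run:
```python
from h import *
t=cams.snapshot('top'); tray(t,268,204,312,240)
# handle centreline z=.038
h=cv2.cvtColor(t['color'],cv2.COLOR_BGR2HSV)
for u in (316,320,324,328,332):
    v=[y for y in range(210,240) if 10<h[y,u,0]<28 and h[y,u,1]>130]
    if v: print(u,len(v),onz(t,(u,np.mean(v)),.038))
delta(.473,-.174,.011,1.538)
```

```text
tray top rect ((0.47386080026626587, -0.06836545467376709), (0.10929914563894272, 0.0631290152668953), 88.21800231933594)
316 4 [ 0.4714 -0.1362  0.038 ]
320 4 [ 0.4715 -0.1478  0.038 ]
324 4 [ 0.4717 -0.1595  0.038 ]
328 3 [ 0.4704 -0.1712  0.038 ]
332 3 [ 0.4705 -0.1829  0.038 ]
tcp [ 0.4719 -0.1754  0.1507] rpy [ 3.142e+00 -1.000e-03  1.537e+00] t 7.17 | tool dx dy dz turn [ 0.0015  0.0011  0.1397 -0.0011]
```

In the tool's units: 0.03 m / 0.2 = 0.15, 0.025 m / 0.2 = 0.125.

Call:
{"method": "send_path", "body": {"plan": [{"aperture":0.06, "sy":-0.005, "sz":0.15}, {"aperture":0.06, "sz":0.15}, {"aperture":0.06, "sz":0.15}, {"aperture":0.06, "sz":0.125}, {"aperture":0.06, "sz":0.075}, {"aperture":0.06, "sz":0.05}, {"aperture":0.06, "sz":0.015}, {"aperture":0.06}, {"aperture":0.004}, {"aperture":0.004}, {"aperture":0.004}, {"aperture":0.004}, {"aperture":0.004}, {"aperture":0.004}, {"aperture":0.004}, {"aperture":0.004}, {"aperture":0.004}, {"aperture":0.004}]}}

```text
time: 8.67
tool_pos: [0.4711, -0.1757, 0.0076]
ee_rot: [3.141, 0.0, 1.538]
wrist_force: [1.2, 0.3, 0.8]
width: 0.0121
finger_force: 30.0
```

```bash
python3 -c "from h import *;delta(.482,.0945,.008,1.538)"
```

```text
tcp [ 0.4711 -0.1757  0.0076] rpy [3.141 0.    1.538] t 8.67 | tool dx dy dz turn [ 2.704e-01  2.000e-03 -4.000e-04 -2.000e-04]
```

Gripped on the 12 mm fin. I slide in 0.19 first and check, then do the rest.

In the tool's units: 0.01 m / 0.2 = 0.05, 0.005 m / 0.2 = 0.025.

Call:
{"method": "send_path", "body": {"plan": [{"aperture":0.004, "sx":0.025}, {"aperture":0.004, "sx":0.05}, {"aperture":0.004, "sx":0.05}, {"aperture":0.004, "sx":0.05}, {"aperture":0.004, "sx":0.05}, {"aperture":0.004, "sx":0.05, "sy":0.005}, {"aperture":0.004, "sx":0.05}, {"aperture":0.004, "sx":0.05, "sy":0.005}, {"aperture":0.004, "sx":0.05}, {"aperture":0.004, "sx":0.05}, {"aperture":0.004, "sx":0.05}, {"aperture":0.004, "sx":0.05}, {"aperture":0.004, "sx":0.05}, {"aperture":0.004, "sx":0.05}, {"aperture":0.004, "sx":0.05}, {"aperture":0.004, "sx":0.05}, {"aperture":0.004, "sx":0.05}, {"aperture":0.004, "sx":0.025}, {"aperture":0.004}]}}

```text
time: 10.25
tool_pos: [0.4786, -0.0039, 0.0074]
ee_rot: [3.142, -0.002, 1.539]
wrist_force: [0.3, 1.2, 1.2]
width: 0.0118
finger_force: 30.0
```

Run:
```python
from h import *
delta(.482,.0945,.008,1.538)
s=cams.snapshot('side');cv2.imwrite('pics/c2.png',cv2.resize(s['color'][110:270,150:360],(787,600),interpolation=cv2.INTER_CUBIC))
```

```text
tcp [ 0.4786 -0.0039  0.0074] rpy [ 3.142e+00 -2.000e-03  1.539e+00] t 10.25 | tool dx dy dz turn [ 0.0985  0.0003 -0.0006  0.0011]
```

View pics/c2.png

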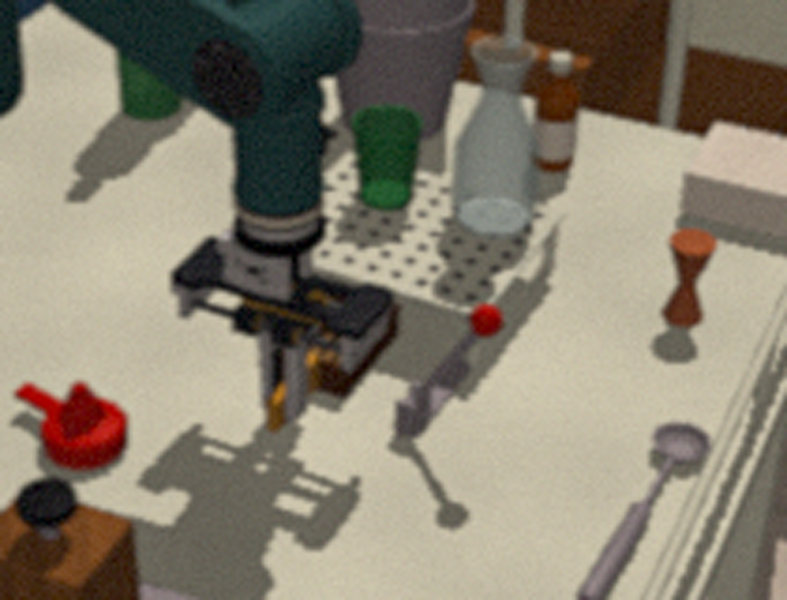

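The nose is entering under the shelf, level, and the keeper is well clear of the gripper. I continue the slide.

In the tool's units: 0.008 m / 0.2 = 0.04, 0.007 m / 0.2 = 0.035.

Call:
{"method": "send_path", "body": {"plan": [{"aperture":0.004, "sx":0.03}, {"aperture":0.004, "sx":0.04}, {"aperture":0.004, "sx":0.04}, {"aperture":0.004, "sx":0.04}, {"aperture":0.004, "sx":0.04}, {"aperture":0.004, "sx":0.04}, {"aperture":0.004, "sx":0.04}, {"aperture":0.004, "sx":0.04}, {"aperture":0.004, "sx":0.04}, {"aperture":0.004, "sx":0.04}, {"aperture":0.004, "sx":0.04}, {"aperture":0.004, "sx":0.035}, {"aperture":0.004, "sx":0.015}, {"aperture":0.004}, {"aperture":0.004}, {"aperture":0.004}]}}

```text
time: 11.63
tool_pos: [0.4817, 0.0911, 0.0074]
ee_rot: [-3.142, -0.002, 1.538]
wrist_force: [0.1, 2.5, 2.3]
width: 0.0113
finger_force: 30.0
```

```bash
python3 -c "from h import *;delta(.482,.0945,.008,1.538)"
```

```text
tcp [0.4817 0.0911 0.0074] rpy [-3.142e+00 -2.000e-03  1.538e+00] t 11.63 | tool dx dy dz turn [ 0.0034  0.0002 -0.0006 -0.0004]
```

In the tool's units: -0.03 m / 0.2 = -0.15, -0.02 m / 0.2 = -0.1.

Call:
{"method": "send_path", "body": {"plan": [{"aperture":0.004, "sx":0.015}, {"aperture":0.004}, {"aperture":0.004}, {"aperture":0.05}, {"aperture":0.05}, {"aperture":0.05}, {"aperture":0.05}, {"aperture":0.05, "sz":-0.05}, {"aperture":0.05, "sz":-0.1}, {"aperture":0.05, "sz":-0.15}, {"aperture":0.05, "sz":-0.15}, {"aperture":0.05, "sz":-0.15}, {"aperture":0.05, "sz":-0.15}, {"aperture":0.05, "sz":-0.15}, {"aperture":0.05, "sz":-0.15}, {"aperture":0.05, "sx":-0.15}, {"aperture":0.05, "sx":-0.15}, {"aperture":0.05, "sx":-0.15}, {"aperture":0.05, "sx":-0.15}, {"aperture":0.05, "sx":-0.15}]}}

```text
time: 13.3
tool_pos: [0.4766, -0.0579, 0.2185]
ee_rot: [3.14, 0.0, 1.538]
wrist_force: [0.5, 0.1, 0.3]
width: 0.0502
finger_force: 0.0
```

Call:
{"method": "send_path", "body": {"plan": [{"aperture":0.05, "sx":-0.15}, {"aperture":0.05, "sx":-0.15}, {"aperture":0.05, "sx":-0.15}, {"aperture":0.05}, {"aperture":0.05}]}}

```text
time: 13.72
tool_pos: [0.4736, -0.1477, 0.2178]
ee_rot: [3.142, -0.0, 1.535]
wrist_force: [-0.8, 0.2, -0.6]
width: 0.0501
finger_force: 0.0
```

Run:
```python
from h import *
t=cams.snapshot('top');s=cams.snapshot('side')
o=np.hstack([cv2.resize(t['color'][150:280,140:310],(400,306),interpolation=cv2.INTER_CUBIC),cv2.resize(s['color'][140:270,170:340],(400,306),interpolation=cv2.INTER_CUBIC)])
cv2.imwrite('pics/c3.png',o)
h=cv2.cvtColor(t['color'],cv2.COLOR_BGR2HSV)[195:245,205:270]
m=((h[...,0]>8)&(h[...,0]<28)&(h[...,1]>130)).astype(np.uint8)
c=max(cv2.findContours(m,0,2)[0],key=cv2.contourArea)
P=np.array([onz(t,p+[205,195],.038)[:2] for p in c[:,0]]);print(P.min(0),P.max(0),cv2.minAreaRect(P.astype(np.float32)))
```

```text
[0.4754 0.0712] [0.4848 0.1385] ((0.4799976944923401, 0.10480937361717224), (0.008746897801756859, 0.06726542115211487), 0.8019105792045593)
```

View pics/c3.png

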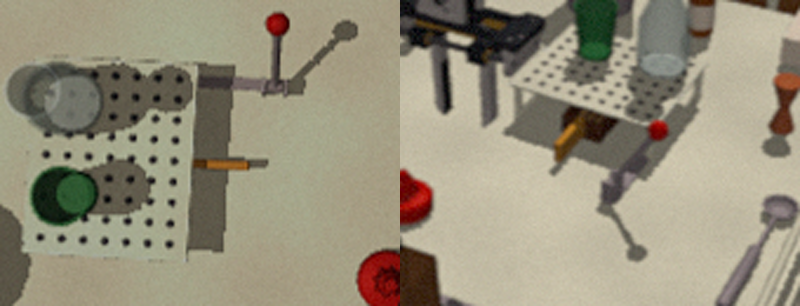

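The tray's body is wholly under the shelf: the tail is at y≈0.071, putting the back wall at ≈0.146 against the edge at ≈0.137. It is centred, and the keeper is still outward. Now the keeper: fingers closed, over to the outside of the knob.

In the tool's units: 0.027 m / 0.2 = 0.135, 0.026 m / 0.2 = 0.13.

Call:
{"method": "send_path", "body": {"plan": [{"aperture":0, "sx":0.12, "sy":0.13}, {"aperture":0, "sx":0.12, "sy":0.13}, {"aperture":0, "sx":0.12, "sy":0.13}, {"aperture":0, "sx":0.12, "sy":0.13}, {"aperture":0, "sx":0.12, "sy":0.13}, {"aperture":0, "sx":0.12, "sy":0.13}, {"aperture":0, "sx":0.12, "sy":0.13}, {"aperture":0, "sx":0.12, "sy":0.135}, {"aperture":0}, {"aperture":0}, {"aperture":0}]}}

```text
time: 14.73
tool_pos: [0.6885, 0.0395, 0.2174]
ee_rot: [-3.141, 0.0, 1.54]
wrist_force: [0.1, 0.5, -0.7]
width: 0.0007
finger_force: 0.0
```

```bash
python3 -c "from h import *;delta(.692,.039,.118,1.538)"
```

```text
tcp [0.6885 0.0395 0.2174] rpy [-3.141  0.     1.54 ] t 14.73 | tool dx dy dz turn [-0.0004  0.0035  0.0994  0.0017]
```

In the tool's units: 0.025 m / 0.2 = 0.125, 0.02 m / 0.2 = 0.1.

Call:
{"method": "send_path", "body": {"plan": [{"aperture":0, "sy":0.025, "sz":0.125}, {"aperture":0, "sz":0.125}, {"aperture":0, "sz":0.125}, {"aperture":0, "sz":0.1}, {"aperture":0, "sz":0.02}, {"aperture":0}, {"aperture":0, "sy":-0.05}, {"aperture":0, "sy":-0.05}, {"aperture":0, "sy":-0.05}, {"aperture":0, "sy":-0.05}, {"aperture":0, "sy":-0.05}, {"aperture":0, "sy":-0.05}, {"aperture":0, "sy":-0.05}, {"aperture":0, "sy":-0.05}, {"aperture":0, "sy":-0.05}, {"aperture":0, "sy":-0.03}, {"aperture":0}, {"aperture":0}]}}

```text
time: 16.23
tool_pos: [0.5989, 0.0411, 0.1205]
ee_rot: [3.138, 0.0, 1.537]
wrist_force: [-0.5, -0.2, -0.5]
width: 0.0003
finger_force: 0.0
```

Run:
```python
from h import *
s=cams.snapshot('side');cv2.imwrite('pics/c4.png',cv2.resize(s['color'][110:270,150:360],(656,500),interpolation=cv2.INTER_CUBIC))
```

```text
(no output)
```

View pics/c4.png

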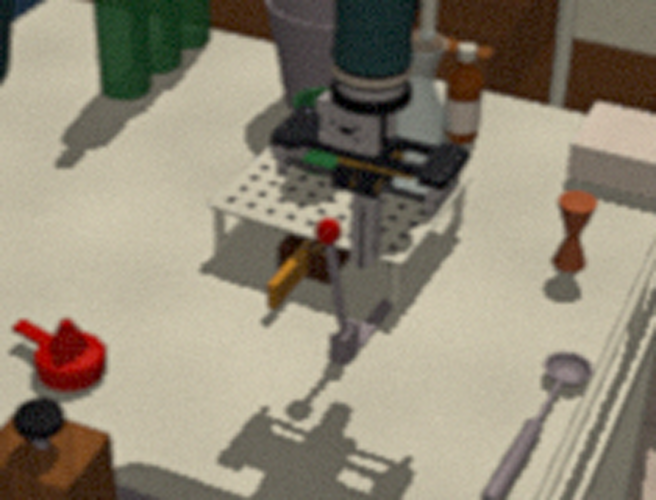

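The keeper is over centre and falling away from the finger (knob at (328,232)). I retreat upward and check.

In the tool's units: -0.03 m / 0.2 = -0.15, -0.02 m / 0.2 = -0.1.

Call:
{"method": "send_path", "body": {"plan": [{"aperture":0, "sy":0.05}, {"aperture":0, "sy":0.1}, {"aperture":0, "sy":0.1, "sz":-0.1}, {"aperture":0, "sy":0.1, "sz":-0.15}, {"aperture":0, "sz":-0.15}, {"aperture":0, "sz":-0.1}, {"aperture":0}, {"aperture":0}, {"aperture":0}, {"aperture":0}, {"aperture":0}, {"aperture":0}]}}

```text
time: 17.28
tool_pos: [0.6674, 0.039, 0.2165]
ee_rot: [-3.138, 0.0, 1.538]
wrist_force: [-0.4, 0.6, 0.9]
width: 0.0007
finger_force: 0.0Traceback (most recent call last):
```

Run:
```python
from h import *
t=cams.snapshot('top');s=cams.snapshot('side')
o=np.hstack([cv2.resize(t['color'][150:280,140:310],(400,306),interpolation=cv2.INTER_CUBIC),cv2.resize(s['color'][140:270,170:340],(400,306),interpolation=cv2.INTER_CUBIC)])
cv2.imwrite('pics/c5.png',o)
c=[]
for im,(x0,y0,x1,y1) in ((t['color'],(225,195,280,228)),(s['color'],(225,180,300,235))):
    h=cv2.cvtColor(im,cv2.COLOR_BGR2HSV)[y0:y1,x0:x1]
    m=(((h[...,0]<8)|(h[...,0]>172))&(h[...,1]>170)&(h[...,2]>90)).astype(np.uint8)
    k=max(cv2.findContours(m,0,2)[0],key=cv2.contourArea);c.append(np.array(cv2.minEnclosingCircle(k)[0])+[x0,y0])
print(c,tri(t,c[0],s,c[1]))
```

```text
  File "<stdin>", line 9, in <module>
ValueError: max() iterable argument is empty
```

View pics/c5.png

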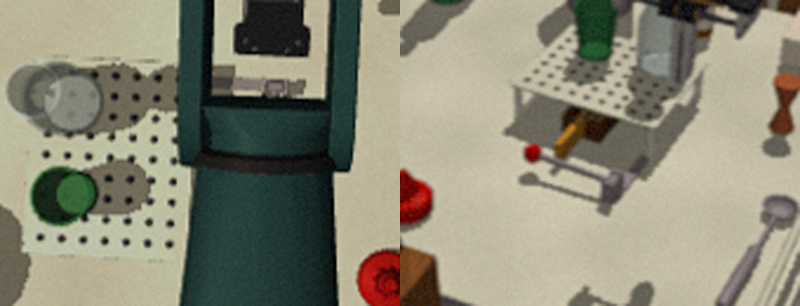

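The side view shows the keeper lying level across behind the handle's end (knob at crop (532,153)), with the tray unchanged. I check the knob by ray and, if it agrees, hand in.

Run:
```python
from h import *
s=cams.snapshot('side')
p=onz(s,(170+132/2.353,140+153/2.354),.03);print(p)
if np.hypot(p[0]-.454,p[1]-.041)<.015: print(robot.close_job())
```

```text
[0.4564 0.0436 0.03  ]
the job is handed in; nothing more can be done
None
```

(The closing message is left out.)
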